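# Serve an espresso saucer from the spring dispenser

## Task

Lay out an espresso on the serving tray: take just the top saucer off the spring-loaded saucer dispenser, so that the next one rises to the top in its place, and lay it flat and lengthwise in the middle of the tray; then stand the espresso cup upright in the round well of that saucer. Set the crockery down without dropping it; the other saucers stay in the dispenser, and nothing else standing about is knocked.

Things in the scene. Friction and masses are not known exactly. Their poses are not given: they have to be found in the camera images.
- dispenser: Saucer dispenser, fixed: dark steel base 180x108 mm, stack of four nested white saucers on a spring platform between six upright 6 mm rods, 103 mm high (6 mm above the top rim). Origin: middle of underside; x along the saucers, y across. Rods at x=+-38, y=+-39 mm and x=+-75, y=0, 2 mm clear of the saucers; the middle 70 mm of each long side is open.
- lift (a joint): Height of the dispenser's spring platform, m: 0 with all four saucers, rises 0.012 for each one taken off. The spring just balances the stack (98 N/m): 1 N pushes it down 10 mm, it stops 12 mm down and comes back gently in about half a second. The top saucer simply lies on the next; nothing holds it from above.
- saucer_mid (a point): Centre of the top saucer, half-way up: oblong white stoneware, 140 (x) x 68 (y) x 16 mm high, 0.12 kg, rounded ends. Its rim is an upright band 1 to 8 mm above this point, to be pinched across the 68 mm; below, it narrows to a foot 8 mm under this point. The next saucer's rim, just as wide, begins 4 mm below this point. Starts 89 mm above the worktop, axes along the dispenser's.
- saucer_well (a point): Centre of the floor of the round cup well in the top saucer (moves with it): 50 mm across, 2.5 mm deep, 26 mm from the saucer's middle toward its +x end, 1.5 mm above the height of saucer_mid. Axes as the saucer's.
- next_saucer_mid (a point): Centre, half-way up, of the second saucer of the stack, same form, 12 mm below saucer_mid at the start. Ends as the top one, 89 mm above the dispenser's underside.
- tray: Low dark wooden serving tray, loose, 204 mm (its x) by 146 mm (y) with rounded corners, 0.7 kg; flat floor 4 mm thick, 182x124 mm inside, lip 12 mm high leaning outward. Origin at the middle of its underside, z up.
- cup_mid (a point): Centre of the espresso cup's bowl, half-way up: white dotted cup 55 mm high, 63 mm across at the rim, narrowing to a foot 44 mm across, 27.5 mm below this point; 0.14 kg, mass varies. Its one handle points along its -y and reaches 60 mm from this point; the bowl can be pinched along its x, clear of the handle.
- beaker_mid (a point): Bystander: banded stoneware beaker, 65 mm across, 84 mm high; point at its centre. To be left alone.
- tin_mid (a point): Bystander: small food tin, 57 mm across, 72 mm high; point at its centre. To be left alone.
- spoon_mid (a point): Bystander: steel teaspoon lying on the worktop behind the cup, 130 mm long along its x, 11 mm high; point at its centre. To be left alone.
Mind the look-alikes: they are no part of the job. Leave any blue look-alike of the part that bears cup_mid alone.

How it is judged:
By the outcome, as a careful person would: the job done as asked, in the order asked, and still so for the second after the job is handed in, with the robot touching nothing.
It also fails if it takes over 56 s, if anything falls off the work surface, if the arm or the gripper's body presses on something with over 40 N, if the wrist force passes 120 N, or if a joint passes its speed limit or range.

## Robot

A 7-joint arm with a two-finger parallel gripper is mounted at the origin on a cart in front of the work surface, level with it; the furniture and walls round the work are solid. World frame = base frame: x ahead of the robot, y to its left, z up, the work surface at z = 0. Lengths are in mm, angles in rad, forces in N, time in s.
With the tool pointing down it reaches from about 400 to 875 mm from the base axis. Payload 19.3 kg.
Tool frame: the origin (TCP) lies at the very end of the fingers, on their centre line; the grasp point (between the pads) lies 19 mm behind it (grip_point_offset is the z of the grasp point in the tool frame, in mm); z points along the fingers, y is the line along which they close (so a half turn about z gives the same grasp; the last joint's range is limited). The gripper opens to 85 mm and grips with 20 to 120 N. Pads are 22 mm wide; open, the fingers measure 114 mm over their backs; the gripper's body (76 mm by 85 mm) begins 54 mm behind the grasp point. The pads swing forward as they close: fully open they stand 13 mm farther back than shut.
Start: joints at [-1.282, 0.521, -0.036, 1.599, 0.021, 1.021, -0.113], TCP at [219.487, 585.184, 231.291] pointing down, gripper open.
Joint ranges: [-2.91, 2.91], [-0.3, 2.13], [-1.5, 1.42], [0.17, 2.43], [-1.26, 4.41], [0.16, 1.93], [-2.52, 2.52]. Speed limits (rad/s): [1.89, 1.89, 2.39, 2.39, 3.01, 3.01, 3.01].

## Interface

Orientations are given as a 3x3 rotation matrix whose columns are the frame's x, y, z axes.
In Python, from workcell import movep, movel, goto_joints, open_gripper, clamp, wait, inverse_kinematics, read_state, camera, PlanningError, finish_job, grip_point_offset gives the robot as it stands. Calls block until the motion is done:
- movep(position, orientation): joint-space move of the TCP to a pose.
- movel(position, frame=None, max_speed=150, guard=None): straight line of the TCP; frame=None keeps the orientation; max_speed is the mean speed in mm/s. With guard (N) it stops when the force on the tool has changed by that much, and returns True; else False.
- goto_joints(angles): joint-space move.
- open_gripper() and clamp(): open the fingers fully, or close them until they stop; the grip force is fixed at half the most.
- wait(seconds).
- inverse_kinematics(position, orientation): joint angles nearest the present ones, or None.
- read_state(): the state.
- camera(name): name is "scene" or "top" or "wrist"; returns a dict with "image" (384x512x3 uint8, blue, green, red), "range_z" (384x512 float32, mm along the optical axis (not along the pixel's ray), 0 where there is no reading), "fx", "fy", "cx", "cy" (pixels), "cam_to_world" (4x4, takes a point from camera to world coordinates). Camera axes: x right, y up, looking along -z (the intrinsics and any distortion apply to the point x, -y, -z); pixel columns grow to the right and rows downward; lengths in mm; the calibration is good to about 2 mm. A picture is of the moment at which its call begins.
A pose or a line that the arm cannot do raises PlanningError and nothing moves.
- finish_job(): hands the job in; it is judged then, once.
The state is a dict: "time": time; "qpos": joint angles; "qvel": joint speeds; "joint_efforts": joint torques, N m; "eef_pos": TCP position; "tool_rot": TCP orientation; "ft_force": force on the tool from outside, world axes, zero at the start; "torque": the same for the moment, N m; "finger_gap": finger opening in mm; "gripper_force": force on a finger pad.
Only numpy, scipy, OpenCV 4.12 (cv2) and the standard library are available. Lean on these libraries where they do the work, as an engineer would, in place of code of your own. Each camera call takes 0.05 s, during which the arm holds its last target. There are 200 camera calls.

## Working session

There is one attempt and no reset: what is moved stays moved. The work goes in short steps, each a Python script; the robot and the scene stay as the last script left them, time stands still between calls to the robot, and variables do not carry over. Pictures are saved under pics/ and viewed, at most 11 in all, crops included, and the job is handed in when it is done.

```bash
mkdir -p pics; ls
python3 - <<'E'
from workcell import *
import cv2,numpy as np
for n in("scene","top"):
    c=camera(n);cv2.imwrite(f"pics/{n}0.png",c["image"]);np.savez(f"{n}0.npz",**c)
    print(n,c["fx"],c["cx"],c["cy"],[k for k in c],np.round(c["cam_to_world"],3).tolist())
s=read_state();print(s["time"],s["tool_rot"],s["eef_pos"],grip_point_offset)
E
```

```text
pics
scene 372.6125754204685 254.3761168859005 193.44097194245867 ['image', 'range_z', 'fx', 'fy', 'cx', 'cy', 'cam_to_world'] [[0.743, 0.333, -0.58, -101.012], [-0.669, 0.387, -0.634, -750.792], [0.014, 0.86, 0.511, 622.957], [0.0, 0.0, 0.0, 1.0]]
top 411.73397339135875 254.68504022059176 189.71441260927094 ['image', 'range_z', 'fx', 'fy', 'cx', 'cy', 'cam_to_world'] [[-0.02, 0.994, -0.108, 388.654], [-1.0, -0.019, 0.015, -52.201], [0.013, 0.108, 0.994, 1434.978], [0.0, 0.0, 0.0, 1.0]]
0.1 [[-9.36329020e-01  3.51123747e-01 -2.85446117e-04]
 [ 3.51123856e-01  9.36328531e-01 -9.58664700e-04]
 [-6.93385978e-05 -9.97852520e-04 -9.99999500e-01]] [219.37941065 584.9236254  230.81081744] -18.700000000000003
```

View pics/top0.png

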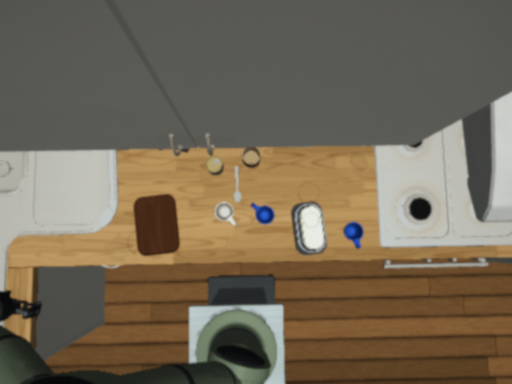

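View pics/scene0.png

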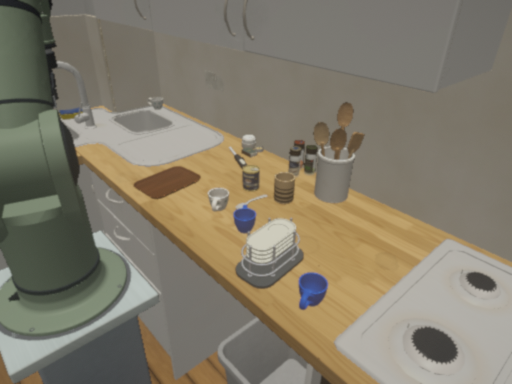

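The top view shows the tray at (157,224), the white cup at (225,211) with its handle towards (235,223), the dispenser at (309,228), and blue look-alike cups at (263,214) and (353,233). The beaker is at (251,157), the tin at (215,165) and the spoon at (238,184). I'll take coarse positions from this view.

```bash
cat > h.py <<'E'
from workcell import *
import cv2,numpy as np
def ray(c,uv,z):
    "pixels -> world points on the plane at height z"
    uv=np.atleast_2d(np.asarray(uv,float));M=c["cam_to_world"]
    d=np.c_[(uv[:,0]-c["cx"])/c["fx"],-(uv[:,1]-c["cy"])/c["fy"],-np.ones(len(uv))]@M[:3,:3].T
    return M[:3,3]+d*((z-M[2,3])/d[:,2])[:,None]
def blob(mask,roi=None):
    m=mask.astype(np.uint8)
    if roi is not None:
        k=np.zeros_like(m);x0,y0,x1,y1=roi;k[y0:y1,x0:x1]=1;m=m*k
    cs,_=cv2.findContours(m,cv2.RETR_EXTERNAL,cv2.CHAIN_APPROX_NONE)
    return max(cs,key=cv2.contourArea)[:,0,:]
def rect(c,cont,z):
    "centre, (long,short), yaw of long axis, in the plane z"
    p=ray(c,cont,z)[:,:2].astype(np.float32)
    (cx,cy),(w,h),a=cv2.minAreaRect(p);a=np.radians(a)
    if w<h:w,h,a=h,w,a+np.pi/2
    return np.round([cx,cy,w,h],1),round((a+np.pi/2)%np.pi-np.pi/2,3)
def down(yaw):
    "tool down, finger closing line (tool y) at yaw"
    y=np.array([np.cos(yaw),np.sin(yaw),0]);z=np.array([0,0,-1.]);return np.c_[np.cross(y,z),y,z]
E
python3 - <<'E'
from h import *
c=dict(np.load("top0.npz"));im=c["image"];h=cv2.cvtColor(im,cv2.COLOR_BGR2HSV)
S,V=h[...,1],h[...,2]
white=(S<50)&(V>150)
tray=(V<120)&(S>80)
print("tray",rect(c,blob(tray,(125,185,190,262)),12))
print("sauc",rect(c,blob(white,(285,195,335,260)),97))
print("disp",rect(c,blob((S<90),(285,195,335,260)),5))
cb=blob(white,(208,198,240,232));print("cup",rect(c,cb,55))
for n,p in dict(beaker=(251,157),tin=(215,165),spoon=(238,184),blue=(263,214)).items():print(n,ray(c,p,50)[0].round())
R=c["range_z"];print("range",[R[p[1],p[0]] for p in((157,224),(309,228),(225,211),(250,100),(60,100))])
cv2.imwrite("pics/crop.png",cv2.resize(im[140:262,125:345],(792,439),interpolation=cv2.INTER_CUBIC))
E
```

```text
tray (array([429.2, 268.2, 200.9, 144. ]), np.float64(0.107))
sauc (array([ 407.7, -257.6,  143.6,   74. ]), np.float64(0.134))
disp (array([ 407.5, -259.2,  178.6,  110.2]), np.float64(0.1))
cup (array([454.6,  18.6,  75.9,  37.8]), np.float64(0.77))
beaker [651. -62.  50.]
tin [626.  61.  50.]
spoon [559. -16.  50.]
blue [456. -99.  50.]
range [np.float32(1420.9292), np.float32(1340.9183), np.float32(1424.8127), np.float32(656.61615), np.float32(643.1495)]
```

View pics/crop.png

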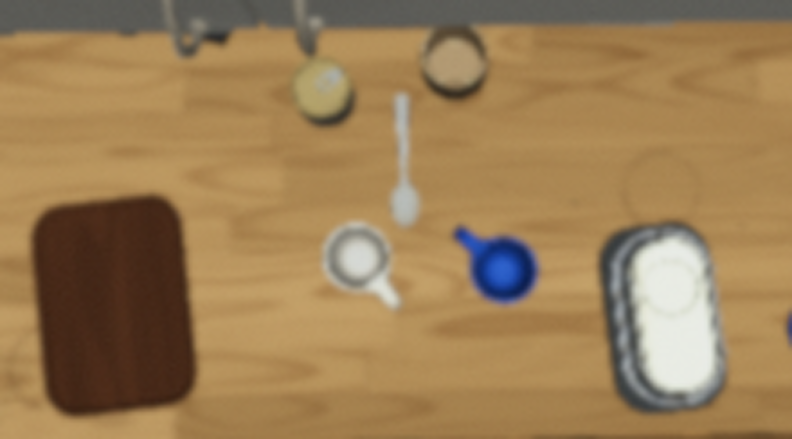

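The well is at the top end of the picture, so dispenser +x points roughly along world +x at a yaw of about 0.1. The cup handle points lower right, towards world (-x,-y). I'll swing over the tray, the cup and the dispenser, taking wrist pictures on the way.

Run:
```python
from h import *
ims=[]
for n,p,yaw in(("tray",(429,268,270),1.68),("cup",(462,24,230),1.69),("disp",(408,-258,300),1.69)):
    movep(p,down(yaw));c=camera("wrist");np.savez(f"w_{n}.npz",**c);ims.append(c["image"])
    s=read_state();print(n,s["time"],np.round(s["eef_pos"],1),s["finger_gap"],np.round(s["qpos"],2))
cv2.imwrite("pics/w1.png",np.vstack([np.hstack([cv2.resize(i,(400,300)) for i in ims[:2]]),np.hstack([cv2.resize(ims[2],(400,300)),np.zeros((300,400,3),np.uint8)])]))
print(np.round(c["cam_to_world"],3).tolist(),c["fx"],c["cx"],c["cy"])
```

```text
tray 1.575 [428.6 269.  269.9] 85.67791103019259 [-0.65  0.29 -0.04  1.86  0.01  0.99  0.99]
cup 2.6083 [462.3  25.6 230.1] 85.34203731051291 [-0.25  0.27  0.08  2.02 -0.03  0.86  1.54]
disp 3.7917 [ 408.7 -256.5  299.6] 85.24512213312786 [ 0.22  0.22  0.26  1.89 -0.06  1.04  2.2 ]
[[-0.12, -0.939, -0.322, 326.624], [0.993, -0.113, -0.04, -265.613], [0.001, -0.324, 0.946, 443.076], [0.0, 0.0, 0.0, 1.0]] 338.203090846029 253.3256857776001 197.20307234681792
```

View pics/w1.png

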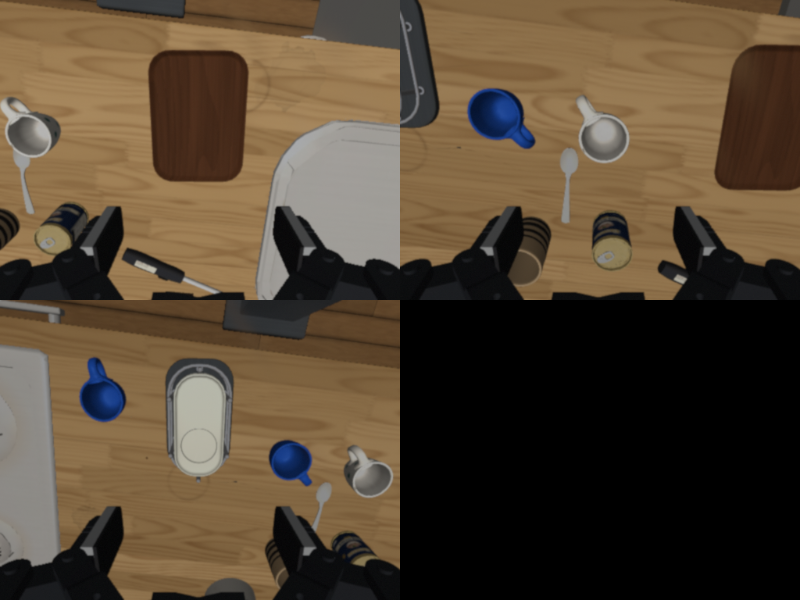

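The wrist views show the tray centred at about (198,116) of its tile, the white cup at (205,137) with the handle up-left, and the saucer at (200,425) with its round well towards the camera bottom (+x). The fingertips are visible at (105,207) and (290,207). I'll measure from these, and use the range data to get the real height of the open fingertips.

Run:
```python
from h import *
def ld(n):
    c=dict(np.load(f"w_{n}.npz"));h=cv2.cvtColor(c["image"],cv2.COLOR_BGR2HSV);return c,h[...,1],h[...,2]
c,S,V=ld("tray");b=blob((V<115)&(S>90),(170,40,340,245));print("tray",rect(c,b,12),len(b))
c,S,V=ld("disp");b=blob((S<60)&(V>165),(200,80,310,240));print("saucer",rect(c,b,97),b.min(0),b.max(0))
g=c["image"][160:230,215:290].mean(2).astype(np.uint8)
ci=cv2.HoughCircles(cv2.GaussianBlur(g,(3,3),0),cv2.HOUGH_GRADIENT,1,50,param1=60,param2=12,minRadius=17,maxRadius=30)
if ci is not None:
    for q in ci[0][:2]:print("well",q,ray(c,q[:2]+[215,160],93)[0].round(1))
b=blob((S<170)&(V<110),(190,65,310,230));print("base",rect(c,b,8))
# fingertips
M=c["cam_to_world"];R=c["range_z"]
v,u=np.nonzero((R>0)&(R<260));r=R[v,u]
P=np.c_[(u-c["cx"])/c["fx"]*r,-(v-c["cy"])/c["fy"]*r,-r]@M[:3,:3].T+M[:3,3]
T=np.array([[.1,.1,.1]]);
print("tip z: percentiles",np.percentile(P[:,2],[0,.5,2,5,10]).round(1),"tcp z 299.6")
for s in(-1,1):
    q=P[(P[:,2]<np.percentile(P[:,2],3))&(s*(P[:,1]+256.5)>0)];print(s,len(q),q.mean(0).round(1) if len(q) else "")
c,S,V=ld("cup");b=blob((S<70)&(V>120),(220,110,300,220))
m=np.zeros(S.shape,np.uint8);cv2.drawContours(m,[b[:,None]],-1,1,-1)
cv2.imwrite("pics/cup.png",cv2.resize(c["image"][110:220,210:310],None,fx=5,fy=5))
p=ray(c,b,55);print("cup z55 bounds",p.min(0).round(),p.max(0).round(),b.min(0),b.max(0))
```

```text
tray (array([429.7, 269.9, 203.6, 146.6]), np.float64(0.107)) 516
saucer (array([ 407.3, -254.3,  128.2,   57.7]), np.float64(0.106)) [227 100] [283 220]
well [37.5 26.5 22.4] [ 433.7 -253.3   93. ]
base (array([ 401.1, -255. ,  168.9,  110.3]), np.float64(0.107))
tip z: percentiles [313.3 315.9 319.6 324.6 331.6] tcp z 299.6
-1 349 [ 411.9 -299.3  318.3]
1 334 [ 401.3 -212.3  318.3]
cup z55 bounds [419.  -5.  55.] [500.  66.  55.] [225 123] [293 208]
```

View pics/cup.png

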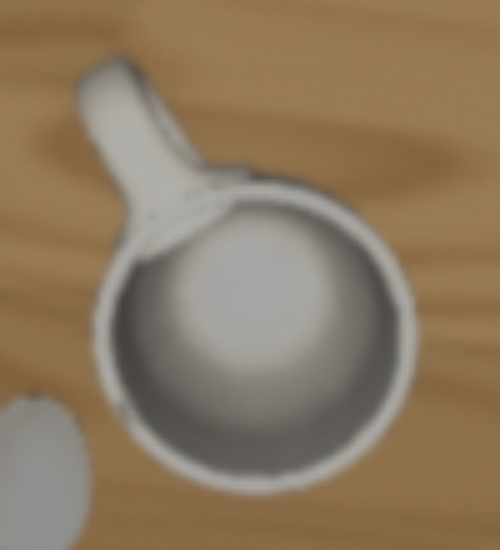

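The open fingertips stand 13.7 mm behind the TCP, so at a 68 mm gap they should be about 8 mm behind. The tray is at (429.6,269.4) and the saucer at (407.5,-255.3), both with yaw 0.107. Next is gripping the top saucer.

Run:
```python
from h import *
c=dict(np.load("w_cup.npz"))
e=ray(c,[(261.3,177.5),(229,177.5),(293.6,177.5),(261.3,146),(261.3,209)],55);print("cup",e[0].round(1),np.linalg.norm(e[1]-e[2]),np.linalg.norm(e[3]-e[4]))
h=ray(c,(231.5,126),35)[0];print("handle",h.round(1),np.arctan2(*(h-e[0])[1::-1]),np.linalg.norm((h-e[0])[:2]))
F=down(0.107+np.pi/2)
movep((407.5,-255.3,150),F)
cv2.imwrite("pics/w2.png",camera("wrist")["image"])
movel((407.5,-255.3,80.5),F,max_speed=100,guard=6)
s=read_state();print(s["time"],s["eef_pos"].round(1) if hasattr(s["eef_pos"],"round") else s["eef_pos"],np.round(s["ft_force"],1))
clamp();s=read_state();print(s["time"],s["finger_gap"],s["gripper_force"],np.round(s["eef_pos"],1),np.round(s["ft_force"],1))
k=camera("scene")["image"];cv2.imwrite("pics/s2.png",cv2.resize(k[190:300,215:325],None,fx=5,fy=5,interpolation=cv2.INTER_CUBIC))
```

```text
cup [467.6  35.   55. ] 63.06269278767596 63.81681126895824
handle [4.244e+02 3.000e-01 3.500e+01] -2.464884509856791 55.47110343481913
5.3333 [ 407.8 -255.5   81.1] [ 0.8 -0.2  0.8]
5.6417 66.1389981570526 69.14269924163818 [ 407.8 -255.4   80.8] [ 0.6 -0.3  0.8]
```

View pics/s2.png

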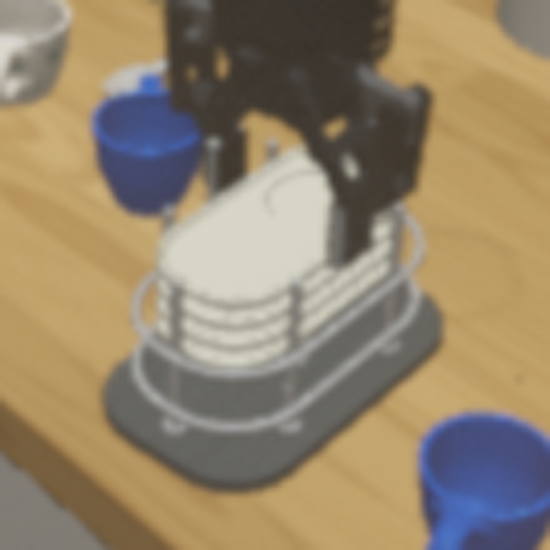

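The near finger's tip at (345,262) ends about level with the top saucer's rim band. I'll lift a little and check that only one saucer comes.

Run:
```python
from h import *
movel((407.5,-255.3,115),None,max_speed=40)
s=read_state();print(s["time"],s["finger_gap"],np.round(s["ft_force"],2))
k=camera("scene")["image"];cv2.imwrite("pics/s3.png",cv2.resize(k[190:300,215:325],None,fx=5,fy=5,interpolation=cv2.INTER_CUBIC))
```

```text
6.7083 65.8397057777586 [-0.23  0.03 -1.03]
```

View pics/s3.png

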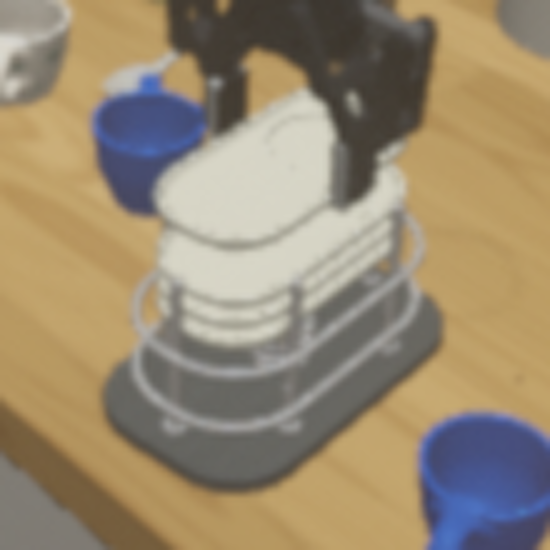

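Just one saucer has been lifted, and the remaining three have risen. I'll carry it to the tray and lower it with the guard on.

Run:
```python
from h import *
F=down(0.107+np.pi/2)
movel((407.5,-255.3,190),None,max_speed=120)
movep((429.6,269.4,150),F)
movel((429.6,269.4,16),F,max_speed=100)
s=read_state();print(s["time"],np.round(s["eef_pos"],1),np.round(s["ft_force"],2))
g=movel((429.6,269.4,2.5),F,max_speed=15,guard=2.5)
s=read_state();print(g,s["time"],np.round(s["eef_pos"],1),np.round(s["ft_force"],2),s["finger_gap"])
```

```text
10.9333 [429.9 269.6  16.5] [-0.2  -0.12 -1.19]
True 11.6417 [429.5 269.4   4.9] [ 0.03 -0.19  9.59] 65.88463995681906
```

Run:
```python
from h import *
F=down(0.107+np.pi/2)
open_gripper();s=read_state();print(s["time"],np.round(s["eef_pos"],1),np.round(s["ft_force"],2))
movel((429.6,269.4,200),F,max_speed=130)
c=camera("wrist");np.savez("w_t2.npz",**c);print(read_state()["time"])
h=cv2.cvtColor(c["image"],cv2.COLOR_BGR2HSV);S,V=h[...,1],h[...,2]
b=blob((S<60)&(V>130),(150,20,370,290));print("saucer z20",rect(c,b,20),b.min(0),b.max(0))
b=blob((V<115)&(S>90)|(S<60)&(V>130),(150,0,370,290));print("tray",rect(c,b,12))
cv2.imwrite("pics/t2.png",c["image"])
g=cv2.GaussianBlur(cv2.cvtColor(c["image"],cv2.COLOR_BGR2GRAY),(3,3),0)
ci=cv2.HoughCircles(g[60:290,180:340],cv2.HOUGH_GRADIENT,1,40,param1=50,param2=15,minRadius=20,maxRadius=40)
if ci is not None:
    for q in ci[0][:3]:print("well",q,ray(c,q[:2]+[180,60],15)[0].round(1))
```

```text
11.975 [429.2 269.1   4.5] [-0.42  0.49  0.21]
13.675
saucer z20 (array([429.1, 270.3, 137.8,  67.4]), np.float64(0.105)) [219  97] [289 234]
tray (array([429.8, 270. , 204.6, 146.9]), np.float64(0.106))
well [ 70.5 143.5  31.6] [465.9 271.1  15. ]
well [73.5 70.5 36. ] [391.5 266.3  15. ]
well [115.5  35.5  36. ] [355.3 301.7  15. ]
```

View pics/t2.png

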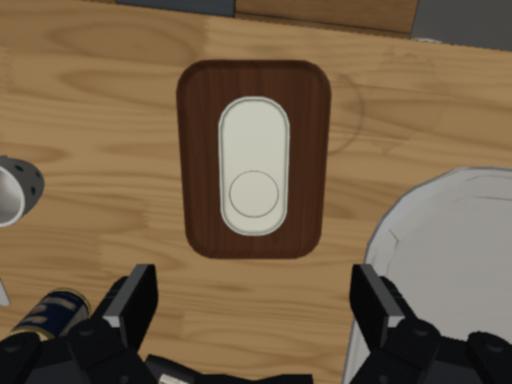

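The saucer lies centred on the tray, within 1 mm, with its well at pixel (254,194). Next is the cup, pinched across its handle direction.

Run:
```python
from h import *
c=dict(np.load("w_t2.npz"));print("well",ray(c,(254,193.5),16)[0].round(1))
q=np.array(read_state()["qpos"]);best=None
for yaw in(2.248,-0.894):
    a=inverse_kinematics((467.6,35,14),down(yaw));b=inverse_kinematics((454.9,273,27.5),down(yaw))
    print(yaw,None if a is None else np.round(a,2),None if b is None else np.round(b,2))
    if a is not None and b is not None:
        d=abs(a-q).max()
        if best is None or d<best[0]:best=(d,yaw)
yaw=best[1];F=down(yaw)
movep((467.6,35,130),F)
g=movel((467.6,35,14),F,max_speed=90,guard=6)
s=read_state();print(yaw,g,s["time"],np.round(s["eef_pos"],1),np.round(s["ft_force"],2))
if not g:
    clamp();s=read_state();print(s["time"],s["finger_gap"],s["gripper_force"],np.round(s["eef_pos"],1),np.round(s["ft_force"],2))
    k=camera("scene")["image"];cv2.imwrite("pics/s4.png",cv2.resize(k[150:250,170:290],None,fx=5,fy=5,interpolation=cv2.INTER_CUBIC))
```

```text
well [454.4 273.5  16. ]
2.248 [-0.16  0.66 -0.06  2.14  0.11  0.35  1.95] [-0.6   0.69 -0.07  1.98  0.1   0.48  1.51]
-0.894 [-0.47  0.71  0.36  2.15 -0.65  0.39 -0.47] [-0.99  0.76  0.48  2.   -0.66  0.54 -0.93]
2.248 False 16.0917 [467.9  35.   14.4] [ 0.16 -0.69 -0.01]
16.4667 59.45716921007937 60.90192131290678 [468.1  34.9  14.7] [-2.05 -0.64 14.6 ]
```

View pics/s4.png

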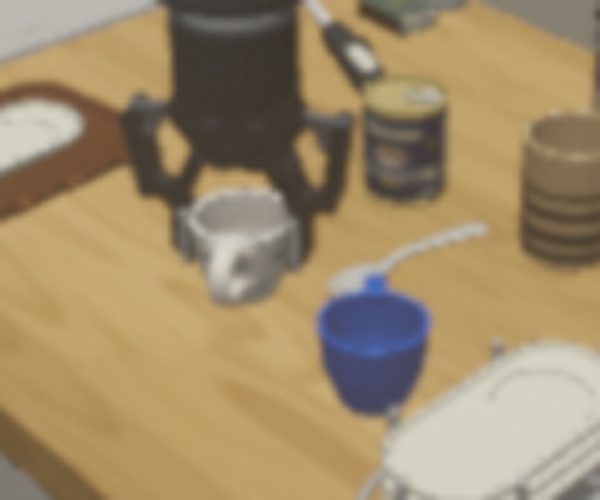

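The cup is gripped with a pad on each side and the handle clear, and the spoon is untouched. I'll carry it to the well.

Run:
```python
from h import *
F=down(2.248);W=(454.8,273.2)
movel((467.6,35,130),F,max_speed=80)
movep((*W,130),F)
movel((*W,42),F,max_speed=80)
s=read_state();print(s["time"],np.round(s["eef_pos"],1),np.round(s["ft_force"],2),s["finger_gap"])
k=camera("wrist")["image"];cv2.imwrite("pics/w5.png",k)
g=movel((*W,26.5),F,max_speed=12,guard=2.5)
s=read_state();print(g,s["time"],np.round(s["eef_pos"],1),np.round(s["ft_force"],2),s["finger_gap"])
k=camera("scene")["image"];cv2.imwrite("pics/s5.png",cv2.resize(k[130:220,110:230],None,fx=5,fy=5,interpolation=cv2.INTER_CUBIC))
```

```text
20.3083 [455.1 273.4  42.4] [-1.03  0.15 -1.48] 59.74082851173428
True 21.4 [454.8 273.2  28.3] [-0.75 -1.37  9.39] 59.41454488882205
```

View pics/s5.png

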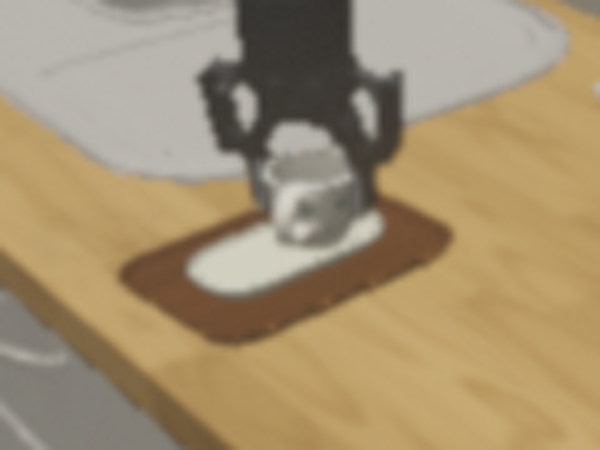

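Contact came at 28.3 mm. The well floor was expected at 28.2 mm and the well's rim would have been at 30.7 mm, so the foot is seated. I'll release, retreat and check.

Run:
```python
from h import *
open_gripper()
movel((454.8,273.2,120),None,max_speed=60)
movep((429.6,269.4,230),down(0.107+np.pi/2));wait(0.5)
c=camera("wrist");k=camera("scene")["image"]
cv2.imwrite("pics/end.png",np.hstack([c["image"][40:290,130:400],cv2.resize(k[120:320,100:330],None,fx=1.25,fy=1.25)]))
s=read_state();print(s["time"],s["finger_gap"])
```

```text
24.6833 85.03657193481517
```

View pics/end.png

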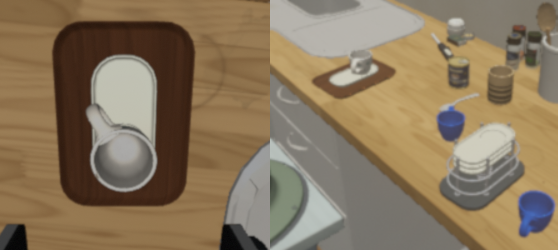

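The cup stands upright in the well at (124,160), the saucer is centred in the tray, three saucers remain in the dispenser, and the bystanders haven't moved. I'm handing the job in.

```bash
python3 -c "
from workcell import *
print(finish_job())"
```

```text
the job is handed in; nothing more can be done
None
```

The job is handed in at about 25 s of the 56 s allowed: the top saucer lies lengthwise in the middle of the tray with the cup upright in its well, the other three saucers are raised in the dispenser, and nothing else was moved.

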